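Draw the flat screwdriver from the latched tool rack

TASK

Unlatch the tool rack: lift its retaining bar out of the high front notches, over the bump, and set it down in the low rear notches. Draw the flat-blade screwdriver straight up out of the block and stand it blade down in the empty tin. Then put the bar back, fully down in both front notches over the tools that are left, which stay in the rack; leave the tin upright, and do not disturb the jar and the screw box.

Things in the scene. Friction and masses are not known exactly. Their poses are not given: they have to be found in the camera images.
- rack: Fixed tool rack: pale wooden block (56 deep, 270 wide, 40 thick, top at z = 112 mm) between two grey steel end plates (6 thick, at y = -138 and +138 mm, spanning x = -30 to +106). Origin: on the bench below the middle hole; x to the rack's rear (its front faces the robot), y left along the row, z up. Three 9.5 mm through holes at x = 0, y = -75, 0, +75 mm hold one tool each.
- notch_front (a point): Midway between the two high front notches of the end plates, at floor level: x = 0, z = 225 mm in the rack's frame. Each notch is 32 mm wide in x, open above, between lips 14 mm high (lip tops at z = 239 mm). The rear lip is the bump the bar must be lifted over.
- notch_rear (a point): Midway between the two low rear notches, at floor level: x = +80 mm, z = 185 mm in the rack's frame. Each is 32 mm wide in x, open above, between lips 12 mm high. A bar lying here is clear of the tools.
- bar: Loose retaining bar, about 0.3 kg: flat steel bar 24 wide (x), 302 long (y), 8 thick, with an end stop 38 x 6 x 18 mm outside each end plate (5 mm endplay). Origin: centre of its underside; axes parallel to the rack's when seated. It starts in the front notches, 8 to 10 mm above the tools' handle ends, so no tool can be drawn. A black bail handle stands on its middle.
- bar_grip (a point): Middle of the bail handle on the bar: a round 12 mm rod along the bar's y, straight for 72 mm, its axis 34 mm above the bar's underside, 20 mm free below the rod. Pinch it here from above, one finger before and one behind it (along x).
- flat_driver: Flat-blade screwdriver, the longest tool in the rack (212 mm, 0.12 kg), with a red fluted handle, blade down in one of the three holes (which one varies). Origin: on its axis at the foot of the handle, which rests on the block; z up to the handle's end, 105 mm above. Handle 19 mm thick at the foot, 24 to 26 in its upper half; shaft 6 mm thick, 107 mm long: free after 107 mm of lift.
- flat_driver_tip (a point): Tip of the flat blade, 107 mm below the foot of the handle.
- cross_driver: Cross-head screwdriver, 187 mm, with a yellow fluted handle: stays in the rack in another hole. Origin and z as for the flat screwdriver; handle the same height (105 mm) and up to 29 mm thick, shaft 82 mm long.
- round_file: Round file with a turned wooden handle and brass ferrule, 195 mm: stays in the rack in another hole. Origin and z as for the flat screwdriver; handle 103 mm high, up to 28 mm thick, shaft 92 mm long.
- tin: Empty open steel tin, loose, 0.3 kg: outside diameter 84, inside 79, height 115 mm, floor 3 mm thick. Origin: centre of its underside, z up. It stands to the right of the rack. The fixed bench vise lies between them, nearer the robot: its jaws are 153 mm high, at world x under 0.45 m, y -0.10 to +0.01 m.
- nail_jar: Glass jar with a yellow lid, 70 x 75 x 97 mm, loose, behind the tin; origin centre of its underside. Leave it alone.
- screw_box: Cardboard box of screws, 76 x 98 x 34 mm, loose, on the bench to the right of the vise; origin centre of its underside. Leave it alone.

How it is judged:
By the outcome, as a careful person would: the job done as asked, in the order asked, and still so for the second after the job is handed in, with the robot touching nothing.
It also fails if it takes over 70 s, if anything falls off the work surface, if the arm or the gripper's body presses on something with over 40 N, if the wrist force passes 120 N, or if a joint passes its speed limit or range.

ROBOT

A 6-joint arm with a two-finger parallel gripper is mounted at the origin on a cart in front of the work surface, level with it; the furniture and walls round the work are solid. World frame = base frame: x ahead of the robot, y to its left, z up, the work surface at z = 0. Lengths are in mm, angles in rad, forces in N, time in s.
With the tool pointing down it reaches from about 350 to 875 mm from the base axis. Payload 4.2 kg.
Tool frame: the origin (TCP) lies on the centre line of the jaws, within the pads' length; the fingertips stand 11 mm ahead of it and the grasp point (between the pads) lies 8 mm behind it; z points along the fingers, y is the line along which they close (so a half turn about z gives the same grasp; the last joint's range is limited). The gripper opens to 87 mm and grips with 3 to 60 N. Pads are 19 mm wide; open, the fingers measure 117 mm over their backs; the gripper's body (75 mm by 190 mm) begins 51 mm behind the grasp point.
Start: joints at [-0.997, 0.385, 0.008, 0, -1.194, -0.259], TCP at [193.532, -594.26, 233.55] pointing down, gripper open.
Joint ranges: [-3.14, 3.14], [-1.21, 2.06], [-1.07, 1.41], [-3.16, 2.05], [-2.99, -0.16], [-3.1, 3.1]. Speed limits (rad/s): [2.79, 2.79, 3.14, 3.14, 3.14, 3.14].

INTERFACE

Orientations are given as a unit quaternion [x, y, z, w].
In Python, from bench import readout, get_image, env, find_in, pinpoint gives the robot as it stands. The module is installed in compiled form; this text tells all that it offers.
- The arm moves only by the shell command python3 -m creep 'ROWS' [FORCE]. ROWS is JSON, a list of rows, each an object with "travel": the shift along the tool's x, y, z in m, a list of three; "dr": the turn, a rotation vector about the tool's x, y, z in degrees, a list of three; "fingers": the finger opening in m, from 0 to 0.087. In form: [{"travel": [dx, dy, dz], "dr": [rx, ry, rz], "fingers": fingers}, ...]. A call has 1 to 8 rows; each row shifts and turns the commanded pose from where the row before left it, along the tool's axes as they then stand; what a row does not reach is not made up. A row lasts 1/10 s, in which the tool goes at most 50 mm and 8.59 degrees, less where a joint would pass 70% of its speed; a pose out of reach is approached as far as the arm can. A call is refused whole if a number of a shift passes 0.05 or a number of a turn 8.59, either way. A call with a gripper value outside its range is refused whole. The fingers move at their own pace and stop on an object; FORCE is the grip in N (left out, the last holds). Time passes only in rows, so rows that do not move let the fingers close. It gives the time, the measured TCP pose, the force, the opening and the grip force at its end, in the units of the state.
- readout.get_state(): the state, without advancing time (a new reading comes with each control period).
- get_image(name): name is "side" or "top"; returns a dict with "frame" (384x512x3 uint8, red, green, blue), "fx", "fy", "cx", "cy" (pixels), "R" (3x3) and "t" (3): a world point X has camera coordinates R X + t. Camera axes: x right, y down, z forward; pixel columns grow to the right and rows downward; lengths in mm; the calibration is good to about 2 mm. A picture is of the moment at which its call begins. There is no depth.
- env.close_job(): hands the job in; it is judged then, once.
Trained networks look in the newest picture that a camera, given by its name, has taken for a name from the list of things; names that differ only in an ending like _2 or _b are one class to them, and where a whole thing is asked for, a point or a joint stands for the part that bears it (a point fixed in the world has none). Each returns a list of dicts, best first, with "conf" (0 to 1); they miss things now and then, are a little off and sometimes report something else, mostly with a low value. They report only what shows in the picture. A call takes as long as a camera call.
- find_in(name, camera): "location" ([x, y, z] in mm, in world coordinates, good to about 4 mm: the middle of the surface that is visible of it).
- pinpoint(name, camera): "location" ([x, y, z] in mm, in world coordinates, good to about 4 mm: a listed point, or the origin of a listed thing).
The state is a dict: "time": time; "joints": joint angles; "joint_velocities": joint speeds; "effort": joint torques, N m; "eef_pos": TCP position; "ee_rot": TCP orientation; "force": force on the tool from outside, world axes, zero at the start; "torque": the same for the moment, N m; "finger_gap": finger opening in mm; "gripper_force": force on a finger pad.
Only numpy, scipy, OpenCV 4.12 (cv2) and the standard library are available. Lean on these libraries where they do the work, as an engineer would, in place of code of your own. Each camera call takes 0.05 s, during which the arm holds its last target. There are 200 camera calls.

## Working session

There is one attempt and no reset: what is moved stays moved. The work goes in short steps, Python scripts to look and compute and a shell command to move; the robot and the scene stay as the last step left them, time stands still between calls to the robot, and variables do not carry over. Pictures are saved under pics/ and viewed, at most 10 in all, crops included, and the job is handed in when it is done.

```bash
mkdir -p pics; cat > h.py <<'E'
import numpy as np, cv2
from bench import readout, get_image, env, find_in, pinpoint
E
python3 - <<'E'
from h import *
s=readout.get_state(); print({k:np.round(s[k],3).tolist() for k in ("time","eef_pos","ee_rot","force","finger_gap")})
a=[get_image(n) for n in("side","top")]
for n,i in zip(("side","top"),a):
    cv2.imwrite(f"pics/{n}0.png",i["frame"][:,:,::-1]); print(n,np.round(-i["R"].T@i["t"]),np.round(i["R"],2).tolist())
for t in "notch_front notch_rear bar bar_grip rack flat_driver flat_driver_tip cross_driver round_file tin nail_jar screw_box".split():
    for n in("side","top"):
        print(t,n,[(round(d["conf"],2),np.round(d["location"]).tolist()) for d in pinpoint(t,n)[:2]])
E
```

```text
{'time': 0.0, 'eef_pos': [193.335, -593.723, 232.436], 'ee_rot': [-0.157, 0.988, 0.001, -0.0], 'force': [0.747, 0.022, 0.084], 'finger_gap': 87.031}
side [-276.  175.  974.] [[-0.18, -0.98, -0.01], [-0.67, 0.13, -0.73], [0.72, -0.12, -0.68]]
top [ 425.   20. 1252.] [[0.0, -1.0, -0.03], [-0.99, 0.0, -0.13], [0.13, 0.03, -0.99]]
notch_front side [(0.68, [516.0, 243.0, 224.0])]
notch_front top [(0.68, [513.0, 242.0, 227.0])]
notch_rear side [(0.72, [419.0, -243.0, 0.0]), (0.32, [516.0, 245.0, 226.0])]
notch_rear top [(0.59, [597.0, 242.0, 186.0])]
bar side [(0.55, [518.0, 246.0, 223.0]), (0.52, [542.0, -138.0, 2.0])]
bar top [(0.87, [514.0, 243.0, 221.0])]
bar_grip side [(0.8, [513.0, 245.0, 262.0])]
bar_grip top [(0.68, [514.0, 241.0, 259.0])]
rack side [(0.66, [514.0, 242.0, 2.0])]
rack top [(0.95, [517.0, 243.0, 0.0]), (0.36, [595.0, 240.0, 189.0])]
flat_driver side [(0.63, [516.0, 243.0, 111.0])]
flat_driver top []
flat_driver_tip side []
flat_driver_tip top []
cross_driver side [(0.47, [521.0, 312.0, 116.0])]
cross_driver top [(0.26, [518.0, 244.0, 3.0]), (0.22, [514.0, 240.0, 260.0])]
round_file side [(0.48, [514.0, 169.0, 114.0])]
round_file top []
tin side []
tin top [(0.91, [540.0, -140.0, -0.0])]
nail_jar side [(0.96, [710.0, -35.0, -2.0])]
nail_jar top [(0.58, [711.0, -40.0, 6.0])]
screw_box side [(0.62, [513.0, 245.0, 260.0]), (0.59, [417.0, -248.0, -1.0])]
screw_box top [(0.73, [418.0, -246.0, -1.0])]
```

View pics/side0.png

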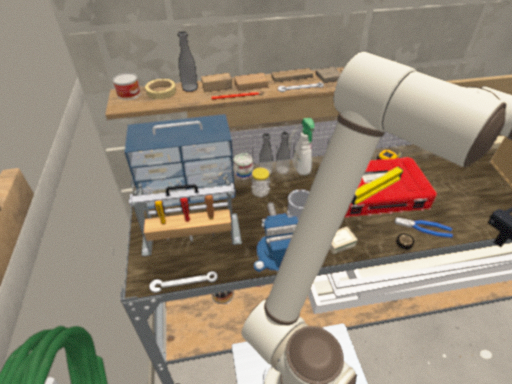

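View pics/top0.png

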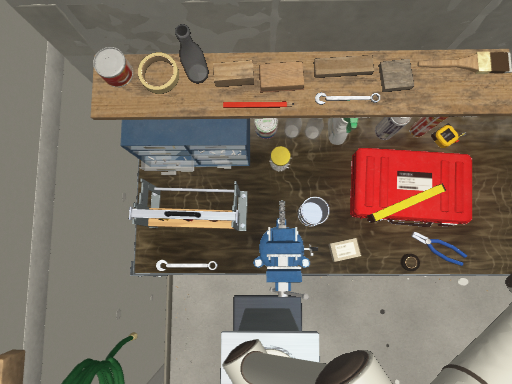

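Side view: yellow at (160,211), red driver in the middle hole (184,208), wooden file at (210,206), bail at (182,188). Top view: bar from (133,212) to (240,214), tin (313,211), jar (281,158). Next I measure the rack's yaw and compute the move.

```bash
cat >> h.py <<'E'
from scipy.spatial.transform import Rotation as Rn
def ray(i,u,v,z):
    d=i["R"].T@np.array([(u-i["cx"])/i["fx"],(v-i["cy"])/i["fy"],1]); c=-i["R"].T@i["t"]
    return c+d*(z-c[2])/d[2]
def proj(i,X):
    p=i["R"]@np.array(X,float)+i["t"]; return np.array([i["fx"]*p[0]/p[2]+i["cx"],i["fy"]*p[1]/p[2]+i["cy"]])
def go(tgt,yaw=None):
    """report shift (mm) in tool axes to tgt; yaw = wanted world angle of tool y, deg"""
    s=readout.get_state(); R=Rn.from_quat(s["ee_rot"]); p=np.array(s["eef_pos"])
    a=np.degrees(np.arctan2(*R.as_matrix()[[1,0],1]))
    print("t",round(s["time"],2),"p",p.round(1),"yawy",round(a,1),"tilt",R.as_matrix()[:,2].round(3),"f",np.round(s["force"],1),"gap",round(s["finger_gap"],1),"gf",round(s["gripper_force"],1))
    if tgt is not None: print("travel",(R.inv().apply(np.array(tgt)-p)).round(1))
def look(n,fn,c,w,h,k):
    i=get_image(n); x,y=int(c[0]-w/2),int(c[1]-h/2); x,y=max(x,0),max(y,0)
    cv2.imwrite(fn,cv2.resize(i["frame"][y:y+h,x:x+w,::-1],None,fx=k,fy=k,interpolation=cv2.INTER_CUBIC)); print("origin",x,y,"k",k); return i
E
python3 - <<'E'
from h import *
i=look("top","pics/c1.png",(190,207),140,80,5)
P=[pinpoint(t,c)[:1] for t in("bar_grip","notch_front","tin") for c in("top","top")]
print([np.round(p[0]["location"]).tolist() for p in P if p])
E
```

```text
origin 120 167 k 5
[[513.0, 241.0, 259.0], [513.0, 241.0, 259.0], [515.0, 246.0, 226.0], [515.0, 246.0, 226.0], [537.0, -145.0, 1.0], [537.0, -145.0, 1.0]]
```

View pics/c1.png

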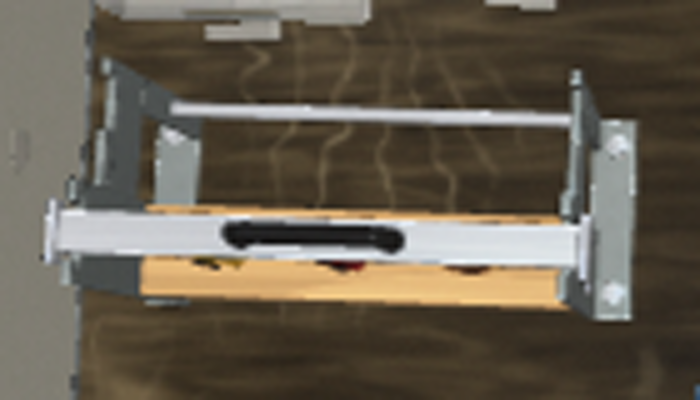

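Bar in the crop runs from (60,230) to (580,247), and the black rod from (232,233) to (396,240): the rack is slightly yawed.

```bash
python3 - <<'E'
from h import *
i=get_image("top")
f=lambda u,v,z: ray(i,120+(u-2)/5,167+(v-2)/5,z)
l,r=f(60,230,233),f(580,247,233); print(l,r,(l+r)/2,np.linalg.norm(l-r)); d=l-r; yaw=np.degrees(np.arctan2(-d[0],d[1])); print("yaw",yaw)
a,b=f(232,233,262),f(396,240,262); print("rod",(a+b)/2,np.linalg.norm(a-b))
go([515,243,330])
E
```

```text
[519.15673579 386.72191787 233.        ] [508.96775382  95.63041963 233.        ] [514.06224481 241.17616875 233.        ] 291.26976448582417
yaw -2.0046872811169196
rod [512.60441052 237.54300126 262.        ] 89.33525814371546
t 1.7 p [ 193.5 -594.3  233.6] yawy 108.0 tilt [ 0. -0. -1.] f [-0.7 -0.1 -0.8] gap 87.2 gf 0.0
travel [-564.9  696.6  -96.5]
```

```bash
python3 -m creep '[{"travel":[0,0,-0.02],"dr":[0,0,-8.5],"fingers":0.06},{"travel":[0,0,-0.02],"dr":[0,0,-8.5],"fingers":0.06},{"travel":[0,0,-0.02],"dr":[0,0,-8.5],"fingers":0.06},{"travel":[0,0,-0.02],"dr":[0,0,-8.5],"fingers":0.06},{"travel":[0,0,-0.02],"dr":[0,0,-8.5],"fingers":0.06},{"travel":[0,0,-0.02],"dr":[0,0,-8.5],"fingers":0.06},{"travel":[0,0,0],"dr":[0,0,-8.5],"fingers":0.06},{"travel":[0,0,0],"dr":[0,0,-8.5],"fingers":0.06}]' 40 | tail -c 600
python3 -m creep '[{"travel":[0,0,0],"dr":[0,0,-2],"fingers":0.06},{"travel":[0,0,0],"dr":[0,0,0],"fingers":0.06}]' | tail -c 300
python3 -c "
from h import *
go([514,241,330])"
```

```text
time: 2.5
eef_pos: [193.7, -594.4, 354.5]
ee_rot: [-0.684, 0.729, -0.001, -0.0]
force: [0.2, -0.3, -0.5]
finger_gap: 60.3
gripper_force: 0.0
time: 2.7
eef_pos: [193.5, -594.2, 353.5]
ee_rot: [-0.695, 0.719, 0.0, 0.0]
force: [-0.5, 0.6, 0.6]
finger_gap: 60.1
gripper_force: 0.0
t 2.7 p [ 193.5 -594.2  353.5] yawy 178.0 tilt [ 0.  0. -1.] f [-0.5  0.6  0.6] gap 60.1 gf 0.0
travel [-845.8 -291.5   23.6]
```

```bash
python3 -m creep '[{"travel":[-0.03,-0.036,0],"dr":[0,0,0],"fingers":0.06},{"travel":[-0.03,-0.036,0],"dr":[0,0,0],"fingers":0.06},{"travel":[-0.03,-0.036,0],"dr":[0,0,0],"fingers":0.06},{"travel":[-0.03,-0.036,0],"dr":[0,0,0],"fingers":0.06},{"travel":[-0.03,-0.036,0],"dr":[0,0,0],"fingers":0.06},{"travel":[-0.03,-0.036,0],"dr":[0,0,0],"fingers":0.06},{"travel":[-0.03,-0.036,0],"dr":[0,0,0],"fingers":0.06},{"travel":[-0.03,-0.036,0],"dr":[0,0,0],"fingers":0.06}]' | head -3
python3 -m creep '[{"travel":[-0.045,0,0],"dr":[0,0,0],"fingers":0.06},{"travel":[-0.045,0,0],"dr":[0,0,0],"fingers":0.06},{"travel":[-0.045,0,0],"dr":[0,0,0],"fingers":0.06},{"travel":[-0.045,0,0],"dr":[0,0,0],"fingers":0.06},{"travel":[-0.045,0,0],"dr":[0,0,0],"fingers":0.06},{"travel":[-0.045,0,0],"dr":[0,0,0],"fingers":0.06},{"travel":[-0.045,0,0],"dr":[0,0,0],"fingers":0.06},{"travel":[-0.045,0,0],"dr":[0,0,0],"fingers":0.06}]' | head -3
python3 -m creep '[{"travel":[-0.045,0,0],"dr":[0,0,0],"fingers":0.06},{"travel":[-0.045,0,0],"dr":[0,0,0],"fingers":0.06},{"travel":[-0.045,0,0],"dr":[0,0,0],"fingers":0.06},{"travel":[-0.045,0,0],"dr":[0,0,0],"fingers":0.06},{"travel":[-0.033,0,0],"dr":[0,0,0],"fingers":0.06},{"travel":[-0.033,0,0],"dr":[0,0,0],"fingers":0.06},{"travel":[0,0,0],"dr":[0,0,0],"fingers":0.06},{"travel":[0,0,0],"dr":[0,0,0],"fingers":0.06}]' | head -3
python3 - <<'E'
from h import *
go([514,241,260])
s=readout.get_state()
for n in("side","top"):
    i=get_image(n)
    for t in("bar_grip","notch_front","bar","rack"):print(t,n,[(round(d["conf"],2),np.round(d["location"]).tolist()) for d in pinpoint(t,n)[:1]])
i=look("side","pics/c2.png",(190,190),160,110,5)
E
```

```text
time: 3.5
eef_pos: [490.8, -362.8, 353.8]
ee_rot: [-0.695, 0.719, -0.0, 0.0]
time: 4.3
eef_pos: [501.6, -2.7, 353.9]
ee_rot: [-0.695, 0.719, -0.0, 0.0]
time: 5.1
eef_pos: [510.2, 241.8, 353.2]
ee_rot: [-0.695, 0.719, -0.0, -0.001]
t 5.1 p [510.2 241.8 353.2] yawy 178.1 tilt [-0.001 -0.001 -1.   ] f [ 0.5 -0.6  0.1] gap 60.2 gf 0.0
travel [ 0.6 -3.9 93.2]
bar_grip side []
notch_front side []
bar side []
rack side [(0.8, [512.0, 244.0, 2.0])]
bar_grip top [(0.88, [512.0, 244.0, 259.0])]
notch_front top [(0.78, [513.0, 240.0, 227.0])]
bar top [(0.93, [512.0, 245.0, 219.0])]
rack top [(0.81, [517.0, 243.0, 2.0])]
origin 110 135 k 5
```

View pics/c2.png

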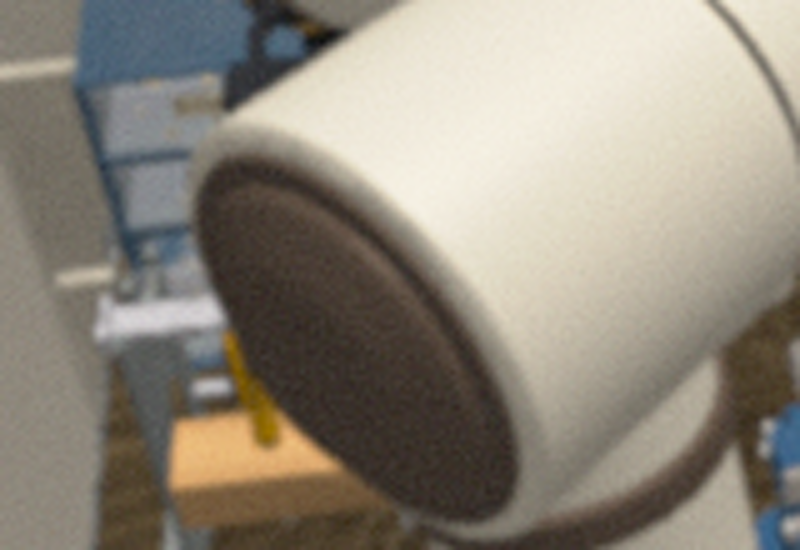

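The view shows only the arm's elbow over the rack, with the bar's left end at (150,315) in the crop. The top camera gives the bail at (512–514, 242), so I descend and grip.

```bash
python3 -m creep '[{"travel":[0,-0.003,0.03],"dr":[0,0,0],"fingers":0.06},{"travel":[0,0,0.03],"dr":[0,0,0],"fingers":0.06},{"travel":[0,0,0.02],"dr":[0,0,0],"fingers":0.06},{"travel":[0,0,0.01],"dr":[0,0,0],"fingers":0.06},{"travel":[0,0,0.01],"dr":[0,0,0],"fingers":0.06},{"travel":[0,0,0],"dr":[0,0,0],"fingers":0.06}]' 40 
python3 -m creep '[{"travel":[0,0,0],"dr":[0,0,0],"fingers":0.03},{"travel":[0,0,0],"dr":[0,0,0],"fingers":0.0},{"travel":[0,0,0],"dr":[0,0,0],"fingers":0.0},{"travel":[0,0,0],"dr":[0,0,0],"fingers":0.0},{"travel":[0,0,0],"dr":[0,0,0],"fingers":0.0},{"travel":[0,0,0],"dr":[0,0,0],"fingers":0.0}]' 40 
```

```text
time: 6.25
eef_pos: [513.1, 241.1, 252.8]
ee_rot: [-0.695, 0.719, 0.0, -0.001]
force: [-0.0, 0.1, 0.3]
finger_gap: 59.9
gripper_force: 0.0
time: 6.85
eef_pos: [513.4, 241.3, 253.7]
ee_rot: [-0.695, 0.719, -0.0, 0.0]
force: [-0.1, -0.2, -1.0]
finger_gap: 19.9
gripper_force: 0.0
```

```bash
python3 -m creep '[{"travel":[0,0,0],"dr":[0,0,0],"fingers":0},{"travel":[0,0,0],"dr":[0,0,0],"fingers":0.0},{"travel":[0,0,0],"dr":[0,0,0],"fingers":0.0},{"travel":[0,0,0],"dr":[0,0,0],"fingers":0.0}]' 40
python3 -m creep '[{"travel":[0,0,-0.005],"dr":[0,0,0],"fingers":0},{"travel":[0,0,-0.01],"dr":[0,0,0],"fingers":0},{"travel":[0,0,-0.01],"dr":[0,0,0],"fingers":0},{"travel":[0,0,-0.01],"dr":[0,0,0],"fingers":0},{"travel":[0,0,0],"dr":[0,0,0],"fingers":0}]' 40
```

```text
time: 7.25
eef_pos: [513.6, 241.3, 253.7]
ee_rot: [-0.695, 0.719, -0.0, 0.0]
force: [0.5, -0.3, 0.7]
finger_gap: 10.9
gripper_force: 40.0
time: 7.75
eef_pos: [514.2, 241.8, 290.9]
ee_rot: [-0.695, 0.719, -0.0, 0.002]
force: [0.3, 0.6, -3.3]
finger_gap: 10.2
gripper_force: 40.0
```

```bash
python3 - <<'E'
from h import *
i=get_image("top"); j=get_image("side")
for z in (0,100,200,300): print(z,[ray(i,200,v,z)[:2].round() for v in (118,150,165,175)], [ray(j,180,v,z)[:2].round() for v in (117,135,150)])
cv2.imwrite("pics/t3.png",cv2.resize(i["frame"][90:270,90:290,::-1],None,fx=3,fy=3,interpolation=cv2.INTER_CUBIC))
E
```

```text
0 [array([875., 241.]), array([759., 239.]), array([706., 238.]), array([671., 237.])] [array([1315.,  248.]), array([1158.,  255.]), array([1041.,  259.])]
100 [array([839., 223.]), array([733., 221.]), array([683., 220.]), array([651., 220.])] [array([1152.,  241.]), array([1011.,  246.]), array([906., 251.])]
200 [array([803., 206.]), array([706., 204.]), array([661., 203.]), array([631., 202.])] [array([988., 233.]), array([863., 238.]), array([771., 242.])]
300 [array([767., 188.]), array([679., 186.]), array([639., 186.]), array([612., 185.])] [array([825., 226.]), array([716., 230.]), array([635., 233.])]
```

View pics/t3.png

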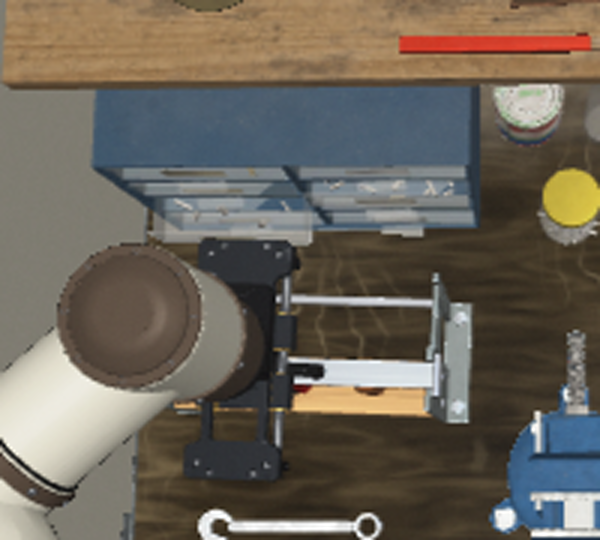

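Top view shows the bar lifted, with the gripper's rear end near the cabinet (front top edge at crop row 165). I check the clearance before moving rearward.

```bash
python3 - <<'E'
from h import *
from scipy.optimize import least_squares
s=cv2.imread("pics/side0.png"); t=cv2.imread("pics/top0.png")
for u in (135,160,215,228): print("side",u,[int(x) for x in s[128:164,u].mean(1)])
for u in (150,187,230): print("top",u,[int(x) for x in t[135:172,u].mean(1)])
E
```

```text
side 135 [109, 109, 107, 108, 108, 108, 105, 107, 107, 111, 106, 108, 105, 108, 110, 108, 107, 111, 105, 107, 109, 109, 108, 118, 149, 156, 159, 151, 151, 153, 154, 152, 149, 155, 154, 150]
side 160 [127, 112, 110, 112, 109, 113, 109, 111, 111, 109, 115, 112, 113, 113, 111, 106, 102, 107, 106, 104, 111, 142, 153, 154, 148, 143, 147, 147, 148, 152, 152, 154, 156, 166, 165, 143]
side 215 [106, 110, 105, 106, 103, 110, 107, 114, 112, 114, 116, 111, 109, 109, 125, 149, 153, 155, 151, 158, 154, 153, 152, 152, 151, 153, 158, 147, 132, 104, 108, 134, 153, 156, 153, 147]
side 228 [106, 108, 109, 102, 109, 113, 112, 111, 113, 111, 109, 105, 93, 103, 114, 124, 126, 131, 131, 142, 145, 148, 148, 153, 153, 154, 148, 116, 94, 117, 140, 147, 146, 152, 153, 149]
top 150 [91, 90, 90, 91, 91, 91, 91, 91, 92, 91, 69, 131, 79, 97, 119, 91, 163, 150, 145, 138, 81, 135, 181, 150, 135, 114, 136, 125, 119, 118, 115, 116, 159, 144, 139, 123, 67]
top 187 [92, 93, 92, 92, 90, 93, 93, 93, 94, 92, 77, 67, 52, 46, 50, 58, 94, 89, 91, 90, 77, 89, 89, 90, 93, 122, 163, 157, 158, 151, 135, 141, 166, 154, 154, 146, 139]
top 230 [97, 97, 96, 96, 97, 97, 96, 96, 96, 96, 111, 136, 136, 137, 100, 122, 140, 142, 141, 145, 127, 138, 130, 122, 77, 113, 145, 124, 104, 111, 132, 148, 159, 144, 47, 56, 62]
```

```bash
python3 - <<'E'
from h import *
from scipy.optimize import least_squares
i=get_image("top"); j=get_image("side")
def f(q):
    x,m,z=q; e=[]
    for c,u,v in ((i,150,145),(i,187,145),(i,230,145),(j,135,151.2),(j,160,148.6),(j,215,142)):
        # find y so that u matches
        ys=np.linspace(0,500,501); P=np.array([proj(c,[x+m*(y-242),y,z]) for y in ys]); k=np.argsort(P[:,0]); e.append(np.interp(u,P[k,0],P[k,1])-v)
    return e
r=least_squares(f,[700,0,270]); print(r.x,r.fun)
go([591,240,290])
E
```

```text
[7.02922075e+02 6.63177847e-03 2.65647894e+02] [ 0.06593341  0.00352638 -0.06900071  0.02745385 -0.20097572  0.17647923]
t 7.95 p [513.  241.1 288. ] yawy 178.0 tilt [-0.001 -0.    -1.   ] f [ 0.6 -0.  -3.1] gap 10.6 gf 40.0
travel [ -1.6 -78.   -2.1]
```

Cabinet front is at x≈703 and its top at z≈266, so the gripper body (x≤690, z≥272) clears it. I move the bar to the rear and lower it.

```bash
python3 -m creep '[{"travel":[0,-0.015,0],"dr":[0,0,0],"fingers":0},{"travel":[0,-0.02,0],"dr":[0,0,0],"fingers":0},{"travel":[0,-0.02,0],"dr":[0,0,0],"fingers":0},{"travel":[0,-0.015,0],"dr":[0,0,0],"fingers":0},{"travel":[0,-0.009,0],"dr":[0,0,0],"fingers":0},{"travel":[0,0,0.02],"dr":[0,0,0],"fingers":0},{"travel":[0,0,0.02],"dr":[0,0,0],"fingers":0},{"travel":[0,0,0],"dr":[0,0,0],"fingers":0}]' 40
python3 - <<'E'
from h import *
i=get_image("top");go([591,240,214])
for t in("notch_rear","bar","bar_grip"):print(t,[(round(d["conf"],2),np.round(d["location"]).tolist()) for d in pinpoint(t,"top")[:2]])
cv2.imwrite("pics/t4.png",cv2.resize(i["frame"][160:260,110:270,::-1],None,fx=4,fy=4,interpolation=cv2.INTER_CUBIC))
E
```

```text
time: 8.75
eef_pos: [590.2, 237.7, 244.6]
ee_rot: [-0.695, 0.719, 0.001, -0.004]
force: [-0.5, -0.5, -4.1]
finger_gap: 10.5
gripper_force: 40.0
t 8.8 p [591.4 238.1 246.8] yawy 178.0 tilt [-0.004 -0.003 -1.   ] f [ 0.9  0.2 -2.4] gap 10.9 gf 40.0
travel [-2.   0.4 32.8]
notch_rear []
bar [(0.62, [587.0, 239.0, 209.0])]
bar_grip [(0.62, [593.0, 239.0, 250.0])]
```

View pics/t4.png

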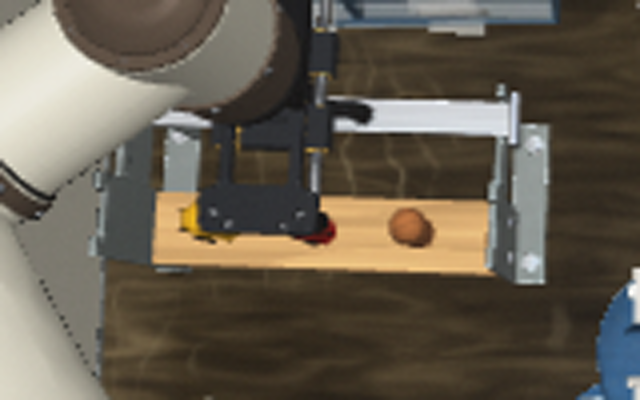

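Bar is over the rear notches (crop (330..515, 118)), its stop outside the right plate. Lowering.

```bash
python3 -m creep '[{"travel":[0,0,0.012],"dr":[0,0,0],"fingers":0},{"travel":[0,0,0.01],"dr":[0,0,0],"fingers":0},{"travel":[0,0,0.005],"dr":[0,0,0],"fingers":0},{"travel":[0,0,0.004],"dr":[0,0,0],"fingers":0},{"travel":[0,0,0],"dr":[0,0,0],"fingers":0},{"travel":[0,0,0],"dr":[0,0,0],"fingers":0}]' 40
python3 -m creep '[{"travel":[0,0,0.002],"dr":[0,0,0],"fingers":0},{"travel":[0,0,0],"dr":[0,0,0],"fingers":0}]' 40;python3 -m creep '[{"travel":[0,0,0.001],"dr":[0,0,0],"fingers":0},{"travel":[0,0,0],"dr":[0,0,0],"fingers":0}]' 40
```

```text
time: 9.55
eef_pos: [592.5, 238.6, 217.7]
ee_rot: [-0.695, 0.719, -0.0, 0.0]
force: [1.5, -0.2, -3.0]
finger_gap: 10.7
gripper_force: 40.0
time: 9.75
eef_pos: [592.3, 238.6, 215.6]
ee_rot: [-0.695, 0.719, 0.0, 0.0]
force: [-0.1, -0.5, -2.4]
finger_gap: 10.7
gripper_force: 40.0
time: 9.95
eef_pos: [592.3, 238.5, 214.5]
ee_rot: [-0.695, 0.719, 0.0, -0.0]
force: [-0.5, -0.6, -1.8]
finger_gap: 10.7
gripper_force: 40.0
```

```bash
python3 -m creep '[{"travel":[0,0,0.001],"dr":[0,0,0],"fingers":0},{"travel":[0,0,0],"dr":[0,0,0],"fingers":0}]' 40;python3 -m creep '[{"travel":[0,0,0.001],"dr":[0,0,0],"fingers":0},{"travel":[0,0,0],"dr":[0,0,0],"fingers":0}]' 40
```

```text
time: 10.15
eef_pos: [592.5, 238.6, 213.8]
ee_rot: [-0.695, 0.719, -0.0, 0.0]
force: [0.7, -0.5, -2.0]
finger_gap: 10.6
gripper_force: 40.0
time: 10.35
eef_pos: [592.8, 238.6, 213.6]
ee_rot: [-0.695, 0.719, -0.0, 0.001]
force: [0.3, -0.7, 1.7]
finger_gap: 10.8
gripper_force: 40.0
```

Seated (z dropped exactly 40 mm, force reversed). Release and rise.

```bash
python3 -m creep '[{"travel":[0,0,0],"dr":[0,0,0],"fingers":0.045},{"travel":[0,0,0],"dr":[0,0,0],"fingers":0.045},{"travel":[0,0,0],"dr":[0,0,0],"fingers":0.045},{"travel":[0,0,0],"dr":[0,0,0],"fingers":0.045},{"travel":[0,0,-0.02],"dr":[0,0,0],"fingers":0.045},{"travel":[0,0,-0.04],"dr":[0,0,0],"fingers":0.045},{"travel":[0,0,-0.04],"dr":[0,0,0],"fingers":0.05},{"travel":[0,0,0],"dr":[0,0,0],"fingers":0.05}]' 40 | head -2
python3 -m creep '[{"travel":[0.02,0.04,0],"dr":[0,0,0],"fingers":0.055},{"travel":[0.03,0.04,0],"dr":[0,0,0],"fingers":0.055},{"travel":[0.04,0,0],"dr":[0,0,0],"fingers":0.055},{"travel":[0,0,0],"dr":[0,0,0],"fingers":0.055}]' 40
python3 - <<'E'
from h import *
i=get_image("top");j=get_image("side");go([514,242,190])
for t in("notch_rear","bar","bar_grip","flat_driver","tin"):print(t,[[(round(d["conf"],2),np.round(d["location"]).tolist()) for d in pinpoint(t,c)[:2]] for c in("top","side")])
print([d for d in find_in("flat_driver","top")[:2]])
cv2.imwrite("pics/t5.png",cv2.resize(i["frame"][160:260,110:270,::-1],None,fx=5,fy=5,interpolation=cv2.INTER_CUBIC))
E
```

```text
time: 11.15
eef_pos: [594.8, 239.4, 319.9]
time: 11.55
eef_pos: [507.7, 148.4, 313.4]
ee_rot: [-0.694, 0.72, -0.0, 0.0]
force: [0.6, 1.6, -1.0]
finger_gap: 54.8
gripper_force: 0.0
t 11.65 p [509.1 150.8 312.9] yawy 178.0 tilt [ 0.001  0.001 -1.   ] f [ 0.2 -0.3 -0.3] gap 54.8 gf 0.0
travel [-91.2  -1.5 122.9]
notch_rear [[], []]
bar [[], []]
bar_grip [[], []]
flat_driver [[], [(0.51, [514.0, 243.0, 109.0])]]
tin [[(0.96, [539.0, -140.0, -3.0])], [(0.68, [542.0, -136.0, 1.0]), (0.67, [420.0, -246.0, -2.0])]]
[]
```

View pics/t5.png

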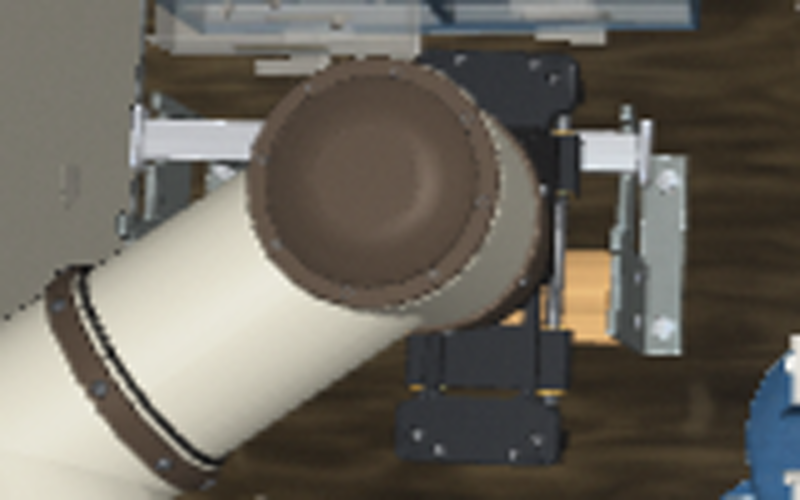

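Top view: bar lies in the rear notches, stops outside both plates at crop (135,135) and (645,150). Now going over the red driver.

```bash
python3 -m creep '[{"travel":[-0.03,-0.004,0],"dr":[0,0,0],"fingers":0.055},{"travel":[-0.03,0,0],"dr":[0,0,0],"fingers":0.055},{"travel":[-0.023,0,0],"dr":[0,0,0],"fingers":0.055},{"travel":[-0.009,0,0.03],"dr":[0,0,0],"fingers":0.055},{"travel":[0,0,0.03],"dr":[0,0,0],"fingers":0.055},{"travel":[0,0,0.015],"dr":[0,0,0],"fingers":0.055},{"travel":[0,0,0],"dr":[0,0,0],"fingers":0.055}]' 30
python3 - <<'E'
from h import *
go([514.4,242.5,188])
E
```

```text
time: 12.9
eef_pos: [515.2, 242.6, 234.8]
ee_rot: [-0.695, 0.719, 0.0, -0.003]
force: [-0.1, -0.1, -0.7]
finger_gap: 55.1
gripper_force: 0.0
t 12.9 p [515.2 242.6 234.8] yawy 178.0 tilt [-0.005 -0.003 -1.   ] f [-0.1 -0.1 -0.7] gap 55.1 gf 0.0
travel [-0.1  0.5 46.8]
```

```bash
python3 -m creep '[{"travel":[0,0,0.015],"dr":[0,0,0],"fingers":0.055},{"travel":[0,0,0.015],"dr":[0,0,0],"fingers":0.055},{"travel":[0,0,0.015],"dr":[0,0,0],"fingers":0.055},{"travel":[0,0,0],"dr":[0,0,0],"fingers":0.055},{"travel":[0,0,0],"dr":[0,0,0],"fingers":0.03},{"travel":[0,0,0],"dr":[0,0,0],"fingers":0.01},{"travel":[0,0,0],"dr":[0,0,0],"fingers":0},{"travel":[0,0,0],"dr":[0,0,0],"fingers":0}]' 30
python3 -m creep '[{"travel":[0,0,0],"dr":[0,0,0],"fingers":0},{"travel":[0,0,0],"dr":[0,0,0],"fingers":0}]' 30
```

```text
time: 13.7
eef_pos: [516.7, 243.4, 193.3]
ee_rot: [-0.695, 0.719, -0.0, 0.001]
force: [-0.5, -0.4, -0.5]
finger_gap: 30.9
gripper_force: 0.0
time: 13.9
eef_pos: [516.4, 243.2, 193.0]
ee_rot: [-0.695, 0.719, -0.0, 0.0]
force: [-1.5, 0.0, 2.0]
finger_gap: 23.3
gripper_force: 29.9
```

Gripped, gap 23 mm. Draw it straight up.

```bash
python3 -m creep '[{"travel":[0,0,-0.01],"dr":[0,0,0],"fingers":0},{"travel":[0,0,-0.02],"dr":[0,0,0],"fingers":0},{"travel":[0,0,-0.025],"dr":[0,0,0],"fingers":0},{"travel":[0,0,-0.025],"dr":[0,0,0],"fingers":0},{"travel":[0,0,-0.025],"dr":[0,0,0],"fingers":0},{"travel":[0,0,-0.02],"dr":[0,0,0],"fingers":0},{"travel":[0,0,0],"dr":[0,0,0],"fingers":0}]' 30
python3 -m creep '[{"travel":[0,0,-0.02],"dr":[0,0,0],"fingers":0},{"travel":[0,0,-0.03],"dr":[0,0,0],"fingers":0},{"travel":[0,0,-0.03],"dr":[0,0,0],"fingers":0},{"travel":[0,0,-0.03],"dr":[0,0,0],"fingers":0},{"travel":[0,0,-0.02],"dr":[0,0,0],"fingers":0},{"travel":[0,0,-0.01],"dr":[0,0,0],"fingers":0},{"travel":[0,0,0],"dr":[0,0,0],"fingers":0}]' 30
python3 - <<'E'
from h import *
go([540,-139,440])
i=get_image("top"); j=get_image("side")
for c in("top","side"):
  for t in("tin","flat_driver_tip","flat_driver"):print(c,t,[(round(d["conf"],2),np.round(d["location"]).tolist()) for d in pinpoint(t,c)[:2]])
E
```

```text
time: 14.6
eef_pos: [517.7, 243.8, 321.2]
ee_rot: [-0.695, 0.719, -0.001, 0.004]
force: [-0.2, -0.8, -2.1]
finger_gap: 23.5
gripper_force: 30.0
time: 15.3
eef_pos: [516.5, 243.4, 457.6]
ee_rot: [-0.695, 0.719, 0.0, 0.0]
force: [-0.2, 0.4, -0.9]
finger_gap: 23.4
gripper_force: 30.0
t 15.3 p [516.5 243.4 457.6] yawy 178.0 tilt [ 0.     0.001 -1.   ] f [-0.2  0.4 -0.9] gap 23.4 gf 30.0
travel [381.4 -36.5  17.3]
top tin [(0.59, [539.0, -144.0, 0.0])]
top flat_driver_tip [(0.57, [509.0, 242.0, 270.0])]
top flat_driver [(0.39, [516.0, 244.0, 377.0])]
side tin [(0.82, [540.0, -139.0, 3.0])]
side flat_driver_tip []
side flat_driver [(0.61, [513.0, 242.0, 373.0]), (0.43, [541.0, -137.0, 2.0])]
```

```bash
python3 -m creep '[{"travel":[0.02,-0.004,0],"dr":[0,0,0],"fingers":0},{"travel":[0.035,-0.005,0],"dr":[0,0,0],"fingers":0},{"travel":[0.035,-0.005,0],"dr":[0,0,0],"fingers":0},{"travel":[0.035,-0.005,0],"dr":[0,0,0],"fingers":0},{"travel":[0.035,-0.005,0],"dr":[0,0,0],"fingers":0},{"travel":[0.035,-0.005,0],"dr":[0,0,0],"fingers":0},{"travel":[0.035,-0.003,0],"dr":[0,0,0],"fingers":0},{"travel":[0.035,-0.003,0],"dr":[0,0,0],"fingers":0}]' 30 | head -2
python3 -m creep '[{"travel":[0.035,0,0],"dr":[0,0,0],"fingers":0},{"travel":[0.035,0,0],"dr":[0,0,0],"fingers":0},{"travel":[0.03,0,0],"dr":[0,0,0],"fingers":0},{"travel":[0.017,0,0],"dr":[0,0,0],"fingers":0},{"travel":[0,0,0.03],"dr":[0,0,0],"fingers":0},{"travel":[0,0,0.04],"dr":[0,0,0],"fingers":0},{"travel":[0,0,0.02],"dr":[0,0,0],"fingers":0},{"travel":[0,0,0],"dr":[0,0,0],"fingers":0}]' 30 
python3 - <<'E'
from h import *
go([540,-139,200])
i=get_image("top"); j=get_image("side")
for c in("top","side"):
  for t in("tin","flat_driver_tip","flat_driver"):print(c,t,[(round(d["conf"],2),np.round(d["location"]).tolist()) for d in pinpoint(t,c)[:2]])
p=proj(j,[540,-139,120]); print(p)
x,y=int(p[0]-65),int(p[1]-60)
cv2.imwrite("pics/s6.png",cv2.resize(j["frame"][y:y+110,x:x+130,::-1],None,fx=5,fy=5,interpolation=cv2.INTER_CUBIC)); print(x,y)
E
```

```text
time: 16.5
eef_pos: [542.1, -24.3, 457.4]
time: 17.3
eef_pos: [536.7, -139.6, 363.8]
ee_rot: [-0.695, 0.719, 0.003, -0.003]
force: [-0.5, -1.5, -1.6]
finger_gap: 23.0
gripper_force: 30.0
t 17.3 p [ 536.7 -139.6  363.8] yawy 178.0 tilt [-0.008  0.001 -1.   ] f [-0.5 -1.5 -1.6] gap 23.0 gf 30.0
travel [ -0.6  -4.6 163.8]
top tin [(0.71, [538.0, -143.0, -2.0])]
top flat_driver_tip []
top flat_driver []
side tin [(0.81, [542.0, -141.0, 1.0])]
side flat_driver_tip [(0.49, [539.0, -142.0, 178.0])]
side flat_driver [(0.51, [537.0, -141.0, 284.0]), (0.45, [598.0, 242.0, 182.0])]
[300.63582542 196.60534271]
235 136
```

View pics/s6.png

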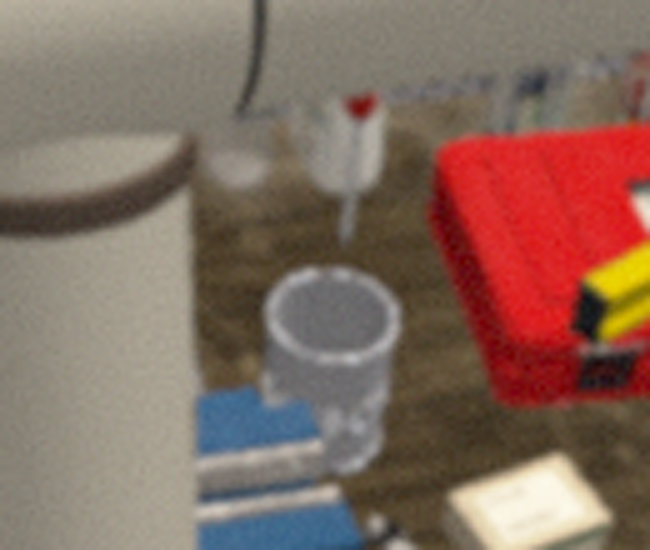

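Crop shows the tip (345,240) above and just behind the tin's mouth (333,315), and the networks agree with about 1 mm error. I'll put it in with a 7° lean toward the rim at −y, so it settles without falling.

```bash
python3 -m creep '[{"travel":[0.017,-0.003,0],"dr":[0,0,0],"fingers":0},{"travel":[0.017,0,0],"dr":[0,0,0],"fingers":0},{"travel":[0,0,0],"dr":[0,-3.5,0],"fingers":0},{"travel":[0,0,0],"dr":[0,-3.5,0],"fingers":0},{"travel":[0,0,0],"dr":[0,0,0],"fingers":0},{"travel":[0,0,0],"dr":[0,0,0],"fingers":0}]' 30 
python3 - <<'E'
from h import *
go([540.5,-174,194])
for c in("top","side"):
  get_image(c)
  for t in("tin","flat_driver_tip"):print(c,t,[(round(d["conf"],2),np.round(d["location"]).tolist()) for d in pinpoint(t,c)[:2]])
E
```

```text
time: 18.3
eef_pos: [540.2, -174.3, 367.8]
ee_rot: [-0.693, 0.718, 0.042, 0.044]
force: [0.1, 0.6, -1.6]
finger_gap: 23.3
gripper_force: 30.0
t 18.3 p [ 540.2 -174.3  367.8] yawy 178.0 tilt [ 0.005  0.12  -0.993] f [ 0.1  0.6 -1.6] gap 23.3 gf 30.0
travel [ 20.6  -0.2 172.6]
top tin []
top flat_driver_tip []
side tin [(0.56, [539.0, -141.0, 1.0])]
side flat_driver_tip [(0.6, [542.0, -150.0, 180.0])]
```

```bash
python3 -m creep '[{"travel":[0.003,0,0.025],"dr":[0,0,0],"fingers":0},{"travel":[0.003,0,0.025],"dr":[0,0,0],"fingers":0},{"travel":[0.003,0,0.025],"dr":[0,0,0],"fingers":0},{"travel":[0.003,0,0.025],"dr":[0,0,0],"fingers":0},{"travel":[0.003,0,0.025],"dr":[0,0,0],"fingers":0},{"travel":[0.003,0,0.025],"dr":[0,0,0],"fingers":0},{"travel":[0.001,0,0.01],"dr":[0,0,0],"fingers":0},{"travel":[0,0,0],"dr":[0,0,0],"fingers":0}]' 30 
python3 -m creep '[{"travel":[0,0,0.004],"dr":[0,0,0],"fingers":0},{"travel":[0,0,0],"dr":[0,0,0],"fingers":0},{"travel":[0,0,0],"dr":[0,0,0],"fingers":0}]' 30 
```

```text
time: 19.4
eef_pos: [539.5, -173.0, 205.1]
ee_rot: [-0.694, 0.718, 0.044, 0.043]
force: [1.1, 1.3, -1.6]
finger_gap: 23.5
gripper_force: 30.0
time: 19.7
eef_pos: [540.7, -172.9, 203.6]
ee_rot: [-0.694, 0.718, 0.042, 0.044]
force: [0.2, 0.3, -1.1]
finger_gap: 23.3
gripper_force: 30.0
```

```bash
python3 -m creep '[{"travel":[0.001,0,0.006],"dr":[0,0,0],"fingers":0},{"travel":[0,0,0.003],"dr":[0,0,0],"fingers":0},{"travel":[0,0,0],"dr":[0,0,0],"fingers":0}]' 30; python3 -m creep '[{"travel":[0,0,0.002],"dr":[0,0,0],"fingers":0},{"travel":[0,0,0],"dr":[0,0,0],"fingers":0}]' 30; python3 -m creep '[{"travel":[0,0,0.0015],"dr":[0,0,0],"fingers":0},{"travel":[0,0,0],"dr":[0,0,0],"fingers":0}]' 30 
```

```text
time: 20.0
eef_pos: [539.7, -172.6, 192.7]
ee_rot: [-0.694, 0.718, 0.043, 0.044]
force: [-0.2, 0.9, -1.3]
finger_gap: 23.6
gripper_force: 30.0
time: 20.2
eef_pos: [540.1, -172.4, 191.1]
ee_rot: [-0.694, 0.718, 0.043, 0.044]
force: [0.3, 0.4, -0.2]
finger_gap: 23.5
gripper_force: 30.0
time: 20.4
eef_pos: [540.5, -172.4, 190.4]
ee_rot: [-0.694, 0.718, 0.042, 0.044]
force: [-0.0, -0.8, 1.4]
finger_gap: 23.4
gripper_force: 29.9
```

```bash
python3 -m creep '[{"travel":[0,0,0],"dr":[0,0,0],"fingers":0.03},{"travel":[0,0,0],"dr":[0,0,0],"fingers":0.04},{"travel":[0,0,0],"dr":[0,0,0],"fingers":0.06},{"travel":[0,0,0],"dr":[0,0,0],"fingers":0.07},{"travel":[0,0,0],"dr":[0,0,0],"fingers":0.07},{"travel":[0,0,0],"dr":[0,0,0],"fingers":0.07},{"travel":[0,0,0],"dr":[0,0,0],"fingers":0.07}]' 30 
python3 -m creep '[{"travel":[0,0,-0.01],"dr":[0,0,0],"fingers":0.07},{"travel":[0,0,-0.03],"dr":[0,0,0],"fingers":0.07},{"travel":[0,0,-0.04],"dr":[0,0,0],"fingers":0.07},{"travel":[0,0,-0.04],"dr":[0,0,0],"fingers":0.07},{"travel":[0,0,-0.03],"dr":[0,3.5,0],"fingers":0.07},{"travel":[0,0,0],"dr":[0,3.5,0],"fingers":0.07},{"travel":[0,0,0],"dr":[0,0,0],"fingers":0.07}]' 30
python3 - <<'E'
from h import *
go([591.6,238.5,330])
for c in("top","side"):
  get_image(c)
  for t in("tin","flat_driver_tip","flat_driver","bar_grip","bar","notch_rear","nail_jar","screw_box"):print(c,t,[(round(d["conf"],2),np.round(d["location"]).tolist()) for d in pinpoint(t,c)[:2]])
E
```

```text
time: 21.1
eef_pos: [540.2, -172.2, 189.9]
ee_rot: [-0.694, 0.718, 0.042, 0.044]
force: [0.3, 0.3, -0.1]
finger_gap: 67.0
gripper_force: 0.0
time: 21.8
eef_pos: [539.5, -189.7, 340.5]
ee_rot: [-0.696, 0.719, -0.001, 0.001]
force: [0.1, 0.1, -1.0]
finger_gap: 70.1
gripper_force: 0.0
t 21.8 p [ 539.5 -189.7  340.5] yawy 178.1 tilt [ 0.002 -0.001 -1.   ] f [ 0.1  0.1 -1. ] gap 70.1 gf 0.0
travel [-429.7  -38.2   10.4]
top tin [(0.58, [538.0, -142.0, -2.0]), (0.49, [540.0, -169.0, 111.0])]
top flat_driver_tip []
top flat_driver [(0.5, [543.0, -167.0, 111.0])]
top bar_grip [(0.78, [589.0, 237.0, 221.0])]
top bar [(0.62, [589.0, 242.0, 181.0])]
top notch_rear [(0.35, [518.0, 318.0, 113.0])]
top nail_jar []
top screw_box [(0.96, [418.0, -247.0, -1.0])]
side tin [(0.62, [541.0, -140.0, 4.0])]
side flat_driver_tip [(0.31, [539.0, -171.0, 107.0])]
side flat_driver [(0.73, [542.0, -170.0, 108.0])]
side bar_grip [(0.76, [594.0, 243.0, 221.0])]
side bar [(0.67, [597.0, 242.0, 183.0])]
side notch_rear []
side nail_jar []
side screw_box [(0.56, [420.0, -245.0, 0.0])]
```

Driver stands in the tin leaning on its rim (foot at (542,−169,109), tin unmoved). Back to the bar.

```bash
python3 -m creep '[{"travel":[-0.02,0,0],"dr":[0,0,0],"fingers":0.05},{"travel":[-0.04,0,0],"dr":[0,0,0],"fingers":0.05},{"travel":[-0.045,0,0],"dr":[0,0,0],"fingers":0.05},{"travel":[-0.045,0,0],"dr":[0,0,0],"fingers":0.05},{"travel":[-0.045,-0.007,0],"dr":[0,0,0],"fingers":0.05},{"travel":[-0.045,-0.008,0],"dr":[0,0,0],"fingers":0.05},{"travel":[-0.045,-0.008,0],"dr":[0,0,0],"fingers":0.05},{"travel":[-0.045,-0.008,0],"dr":[0,0,0],"fingers":0.05}]' 40 | head -2
python3 -m creep '[{"travel":[-0.04,-0.008,0],"dr":[0,0,0],"fingers":0.05},{"travel":[-0.035,0,0],"dr":[0,0,0],"fingers":0.05},{"travel":[-0.018,0,0],"dr":[0,0,0],"fingers":0.05},{"travel":[-0.007,0,0],"dr":[0,0,0],"fingers":0.05},{"travel":[0,0,0],"dr":[0,0,0],"fingers":0.05},{"travel":[0,0,0],"dr":[0,0,0],"fingers":0.05}]' 40
python3 - <<'E'
from h import *
go([592.6,238.6,215])
E
```

```text
time: 23.5
eef_pos: [581.9, 140.2, 339.2]
time: 24.1
eef_pos: [593.3, 236.7, 339.2]
ee_rot: [-0.695, 0.719, -0.0, 0.0]
force: [-0.1, -0.3, 0.7]
finger_gap: 49.8
gripper_force: 0.0
t 24.1 p [593.3 236.7 339.2] yawy 178.0 tilt [ 0. -0. -1.] f [-0.1 -0.3  0.7] gap 49.8 gf 0.0
travel [ -1.9   0.8 124.2]
```

```bash
python3 -m creep '[{"travel":[-0.002,0.001,0.03],"dr":[0,0,0],"fingers":0.05},{"travel":[0,0,0.03],"dr":[0,0,0],"fingers":0.05},{"travel":[0,0,0.03],"dr":[0,0,0],"fingers":0.05},{"travel":[0,0,0.02],"dr":[0,0,0],"fingers":0.05},{"travel":[0,0,0.01],"dr":[0,0,0],"fingers":0.05},{"travel":[0,0,0.004],"dr":[0,0,0],"fingers":0.05},{"travel":[0,0,0],"dr":[0,0,0],"fingers":0.05},{"travel":[0,0,0],"dr":[0,0,0],"fingers":0.05}]' 40
python3 -m creep '[{"travel":[0,0,0],"dr":[0,0,0],"fingers":0.02},{"travel":[0,0,0],"dr":[0,0,0],"fingers":0},{"travel":[0,0,0],"dr":[0,0,0],"fingers":0},{"travel":[0,0,0],"dr":[0,0,0],"fingers":0},{"travel":[0,0,0],"dr":[0,0,0],"fingers":0},{"travel":[0,0,0],"dr":[0,0,0],"fingers":0},{"travel":[0,0,0],"dr":[0,0,0],"fingers":0},{"travel":[0,0,0],"dr":[0,0,0],"fingers":0}]' 40
```

```text
time: 24.9
eef_pos: [593.1, 240.0, 216.3]
ee_rot: [-0.695, 0.719, -0.0, 0.001]
force: [0.3, -0.4, -0.1]
finger_gap: 50.3
gripper_force: 0.0
time: 25.7
eef_pos: [592.6, 240.0, 214.9]
ee_rot: [-0.695, 0.719, -0.0, 0.0]
force: [1.4, 0.4, 0.8]
finger_gap: 11.0
gripper_force: 40.0
```

```bash
python3 -m creep '[{"travel":[0,0,-0.01],"dr":[0,0,0],"fingers":0},{"travel":[0,0,-0.02],"dr":[0,0,0],"fingers":0},{"travel":[0,0,-0.02],"dr":[0,0,0],"fingers":0},{"travel":[0,0,-0.02],"dr":[0,0,0],"fingers":0},{"travel":[0,0,-0.008],"dr":[0,0,0],"fingers":0},{"travel":[0,0,0],"dr":[0,0,0],"fingers":0}]' 40
python3 -m creep '[{"travel":[0,0.015,0],"dr":[0,0,0],"fingers":0},{"travel":[0,0.02,0],"dr":[0,0,0],"fingers":0},{"travel":[0,0.02,0],"dr":[0,0,0],"fingers":0},{"travel":[0,0.015,0],"dr":[0,0,0],"fingers":0},{"travel":[0,0.009,0],"dr":[0,0,0],"fingers":0},{"travel":[0,0,0],"dr":[0,0,0],"fingers":0},{"travel":[0,0,0],"dr":[0,0,0],"fingers":0}]' 40
python3 -c "
from h import *
go([513.6,242.8,256])"
```

```text
time: 26.3
eef_pos: [592.5, 240.1, 293.9]
ee_rot: [-0.695, 0.719, -0.0, 0.001]
force: [0.2, 0.4, -3.1]
finger_gap: 10.4
gripper_force: 40.0
time: 27.0
eef_pos: [513.6, 242.7, 292.4]
ee_rot: [-0.695, 0.719, -0.0, -0.0]
force: [0.3, -0.1, -2.7]
finger_gap: 10.8
gripper_force: 40.0
t 27.0 p [513.6 242.7 292.4] yawy 178.0 tilt [-0. -0. -1.] f [ 0.3 -0.1 -2.7] gap 10.8 gf 40.0
travel [-0.1 -0.  36.4]
```

```bash
python3 -m creep '[{"travel":[0,0,0.01],"dr":[0,0,0],"fingers":0},{"travel":[0,0,0.01],"dr":[0,0,0],"fingers":0},{"travel":[0,0,0.008],"dr":[0,0,0],"fingers":0},{"travel":[0,0,0.004],"dr":[0,0,0],"fingers":0},{"travel":[0,0,0.002],"dr":[0,0,0],"fingers":0},{"travel":[0,0,0.001],"dr":[0,0,0],"fingers":0},{"travel":[0,0,0],"dr":[0,0,0],"fingers":0}]' 40
python3 -m creep '[{"travel":[0,0,0.0015],"dr":[0,0,0],"fingers":0},{"travel":[0,0,0],"dr":[0,0,0],"fingers":0}]' 40;python3 -m creep '[{"travel":[0,0,0.001],"dr":[0,0,0],"fingers":0},{"travel":[0,0,0],"dr":[0,0,0],"fingers":0}]' 40
```

```text
time: 27.7
eef_pos: [513.5, 242.7, 258.0]
ee_rot: [-0.695, 0.719, -0.0, 0.0]
force: [-0.2, 0.2, -1.2]
finger_gap: 10.8
gripper_force: 40.0
time: 27.9
eef_pos: [513.4, 242.7, 256.4]
ee_rot: [-0.695, 0.719, 0.0, 0.0]
force: [-0.5, 0.8, -2.4]
finger_gap: 10.8
gripper_force: 40.0
time: 28.1
eef_pos: [513.3, 242.7, 255.3]
ee_rot: [-0.695, 0.719, 0.0, 0.0]
force: [-0.1, -0.6, -2.4]
finger_gap: 10.5
gripper_force: 40.0
```

```bash
python3 -m creep '[{"travel":[0,0,0.0008],"dr":[0,0,0],"fingers":0},{"travel":[0,0,0],"dr":[0,0,0],"fingers":0}]' 40;python3 -m creep '[{"travel":[0,0,0.0008],"dr":[0,0,0],"fingers":0},{"travel":[0,0,0],"dr":[0,0,0],"fingers":0}]' 40
```

```text
time: 28.3
eef_pos: [513.6, 242.7, 254.9]
ee_rot: [-0.695, 0.719, -0.0, 0.0]
force: [0.4, -0.5, -1.3]
finger_gap: 10.9
gripper_force: 40.0
time: 28.5
eef_pos: [513.8, 242.7, 254.7]
ee_rot: [-0.695, 0.719, -0.0, 0.001]
force: [-0.1, -0.5, 2.4]
finger_gap: 10.7
gripper_force: 40.0
```

Seated at the expected height (254.9). Release, rise, move clear to the right, and look.

```bash
python3 -m creep '[{"travel":[0,0,0],"dr":[0,0,0],"fingers":0.045},{"travel":[0,0,0],"dr":[0,0,0],"fingers":0.05},{"travel":[0,0,0],"dr":[0,0,0],"fingers":0.05},{"travel":[0,0,0],"dr":[0,0,0],"fingers":0.05},{"travel":[0,0,-0.02],"dr":[0,0,0],"fingers":0.05},{"travel":[0,0,-0.04],"dr":[0,0,0],"fingers":0.05},{"travel":[0,0,-0.04],"dr":[0,0,0],"fingers":0.05},{"travel":[0.02,0,0],"dr":[0,0,0],"fingers":0.05}]' 40 | head -2
python3 -m creep '[{"travel":[0.045,0,0],"dr":[0,0,0],"fingers":0.05},{"travel":[0.045,0,0],"dr":[0,0,0],"fingers":0.05},{"travel":[0.045,0,0],"dr":[0,0,0],"fingers":0.05},{"travel":[0.045,0,0],"dr":[0,0,0],"fingers":0.05},{"travel":[0.045,0,0],"dr":[0,0,0],"fingers":0.05},{"travel":[0.045,0,0],"dr":[0,0,0],"fingers":0.05},{"travel":[0.03,0,0],"dr":[0,0,0],"fingers":0.05},{"travel":[0,0,0],"dr":[0,0,0],"fingers":0.05}]' | head -2
python3 - <<'E'
from h import *
i=get_image("top"); j=get_image("side")
for c in("top","side"):
  for t in("tin","flat_driver","bar_grip","bar","nail_jar","screw_box","cross_driver","round_file"):print(c,t,[(round(d["conf"],2),np.round(d["location"]).tolist()) for d in pinpoint(t,c)[:1]])
a=cv2.resize(i["frame"][150:260,110:350,::-1],(800,367),interpolation=cv2.INTER_CUBIC); b=j["frame"][160:250,120:400,::-1]
cv2.imwrite("pics/f.png",np.vstack([a,cv2.resize(b,(800,233))]))
E
```

```text
time: 29.3
eef_pos: [515.1, 224.6, 359.7]
time: 30.1
eef_pos: [501.7, -80.2, 353.3]
top tin []
top flat_driver [(0.43, [518.0, 245.0, 1.0])]
top bar_grip [(0.9, [514.0, 242.0, 260.0])]
top bar [(0.89, [514.0, 248.0, 219.0])]
top nail_jar [(0.73, [710.0, -39.0, 5.0])]
top screw_box [(0.92, [418.0, -249.0, 1.0])]
top cross_driver []
top round_file []
side tin [(0.58, [542.0, -138.0, -2.0])]
side flat_driver [(0.44, [542.0, -170.0, 111.0])]
side bar_grip [(0.83, [513.0, 242.0, 263.0])]
side bar [(0.89, [517.0, 244.0, 224.0])]
side nail_jar []
side screw_box [(0.63, [422.0, -245.0, -1.0])]
side cross_driver [(0.48, [518.0, 313.0, 111.0])]
side round_file [(0.73, [514.0, 168.0, 114.0])]
```

View pics/f.png

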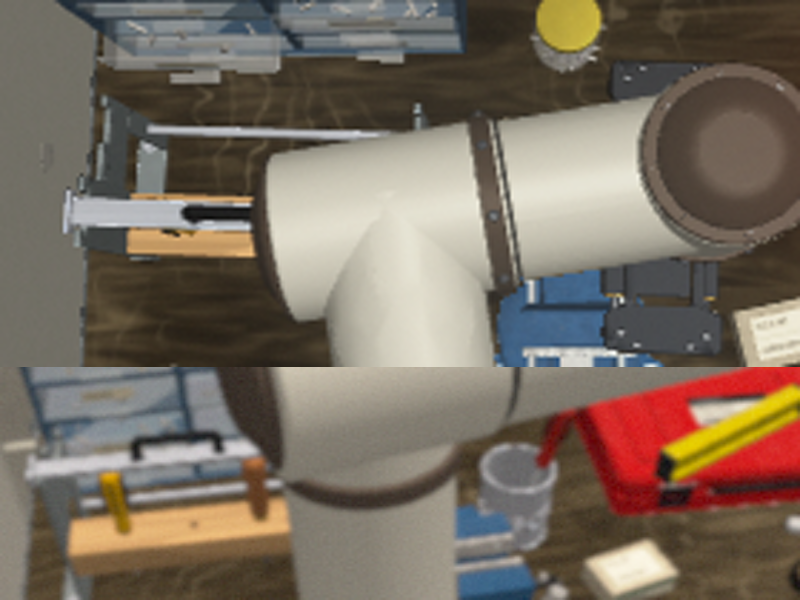

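Top strip: bar's left end in the front notch (65,212); side strip: yellow driver and file in the rack, red driver in the upright tin at (545,450). The arm hides the right end, so I move further and check it.

```bash
python3 -m creep '[{"travel":[0.03,0,-0.02],"dr":[0,0,0],"fingers":0.05},{"travel":[0.045,0,-0.02],"dr":[0,0,0],"fingers":0.05},{"travel":[0.045,0.02,0],"dr":[0,0,0],"fingers":0.05},{"travel":[0.045,0.02,0],"dr":[0,0,0],"fingers":0.05},{"travel":[0.045,0.02,0],"dr":[0,0,0],"fingers":0.05},{"travel":[0.045,0.02,0],"dr":[0,0,0],"fingers":0.05},{"travel":[0.045,0.02,0],"dr":[0,0,0],"fingers":0.05},{"travel":[0.045,0.02,0],"dr":[0,0,0],"fingers":0.05}]' | head -2
python3 -m creep '[{"travel":[0.04,0.02,0],"dr":[0,0,0],"fingers":0.05},{"travel":[0.04,0.03,0],"dr":[0,0,0],"fingers":0.05},{"travel":[0,0.03,0],"dr":[0,0,0],"fingers":0.05},{"travel":[0,0,0],"dr":[0,0,0],"fingers":0.05},{"travel":[0,0,0],"dr":[0,0,0],"fingers":0.05}]' | head -2
python3 - <<'E'
from h import *
i=get_image("top"); j=get_image("side")
a=cv2.resize(i["frame"][150:250,110:350,::-1],(800,333),interpolation=cv2.INTER_CUBIC); b=j["frame"][165:255,120:400,::-1]
cv2.imwrite("pics/f2.png",np.vstack([a,cv2.resize(b,(800,257),interpolation=cv2.INTER_CUBIC)]))
E
```

```text
time: 31.8
eef_pos: [369.4, -419.5, 394.0]
time: 32.3
eef_pos: [287.5, -495.3, 394.0]
```

View pics/f2.png

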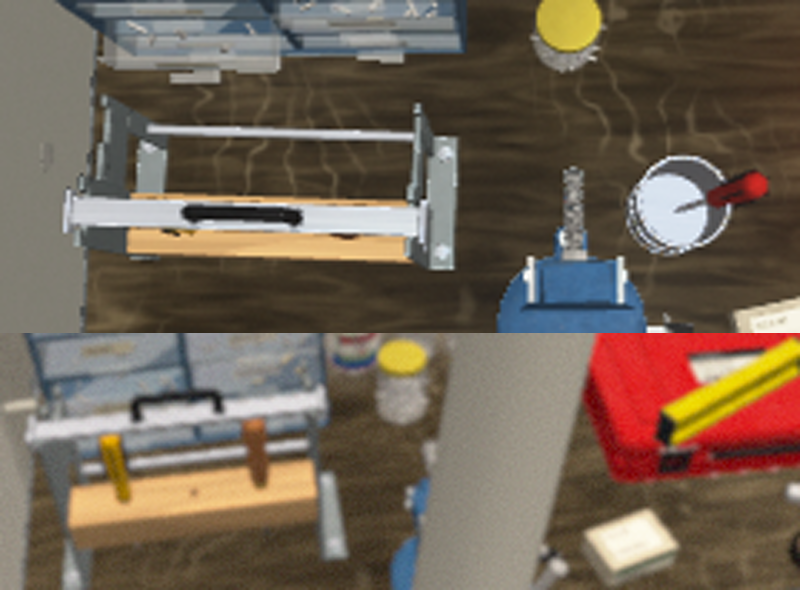

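The bar lies in both front notches (ends at (65,212) and (425,220), as at the start), the yellow driver and the file are in the rack, the tin is upright with the red driver blade down, and the jar and box have not moved.

```bash
python3 -c "
from h import *
print(env.close_job())"
```

```text
the job is handed in; nothing more can be done
None
```

The job is handed in at about 32 s: the screwdriver stands blade down in the upright tin, leaning on its rim; the bar is back down in both front notches over the other two tools; jar and screw box unmoved in the last pictures.

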